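# Hold a loupe at its focal height over a drilled jig block under a ring light

## Robot

A 6-joint arm with a two-finger parallel gripper is mounted at the origin on a cart in front of the work surface, level with it; the furniture and walls round the work are solid. World frame = base frame: x ahead of the robot, y to its left, z up, the work surface at z = 0. Lengths are in m, angles in rad, forces in N, time in s.
With the tool pointing down it reaches from about 0.275 to 0.825 m from the base axis. Payload 4.9 kg.
Tool frame: the origin (TCP) lies midway between the tips of the shut fingers; the grasp point (between the pads) lies 19 mm behind it (grip_point_offset is the distance from the TCP to the grasp point, in m); z points along the fingers, x is the direction in which the jaws open and shut, and the axes are right-handed (so a half turn about z gives the same grasp; the last joint's range is limited). The gripper opens to 85 mm and grips with 20 to 120 N. Pads are 22 mm wide; open, the fingers measure 114 mm over their backs; the gripper's body (76 mm by 85 mm) begins 54 mm behind the grasp point. The pads swing forward as they close: fully open they stand 13 mm farther back than shut.
Start: joints at [0.999, 0.326, -0.193, 1.052, 0, 1.437], TCP at [0.233, 0.498, 0.231] pointing down, gripper open.
Joint ranges: [-2.65, 2.65], [-0.97, 1.79], [-1.3, 1.35], [-1.93, 2.1], [-1.47, 1.37], [-3.14, 3.14]. Speed limits (rad/s): [2.57, 2.57, 3.14, 3.14, 3.14, 3.14].

## Interface

Orientations are given as a rotation vector (axis times angle).
In Python, from cell import * gives the robot as it stands. Calls block until the motion is done:
- movep(position, orientation): joint-space move of the TCP to a pose.
- move_l(position, velocity=0.15, rot=None, until_force=None): straight line of the TCP; rot=None keeps the orientation; velocity is the mean speed in m/s. With until_force (N) it stops when the force on the tool has changed by that much, and returns True; else False.
- set_joints(angles): joint-space move.
- let_go() and grab(newtons=None): open the fingers fully, or close them until they stop; newtons is the grip in N (None keeps the last).
- sleep(seconds).
- ik(position, orientation): joint angles nearest the present ones, or None.
- get_state(): the state.
- grab_frame(name): name is "side" or "top"; returns a dict with "img" (420x560x3 uint8, red, green, blue), "fx", "fy", "cx", "cy" (pixels), "cam_to_world" (4x4, takes a point from camera to world coordinates). Camera axes: x right, y down, z forward; pixel columns grow to the right and rows downward; lengths in m; the calibration is good to about 2 mm. A picture is of the moment at which its call begins. There is no depth.
A pose or a line that the arm cannot do raises MotionError and nothing moves.
- sign_off(): hands the job in, once; it reports no verdict.
Trained networks look in the newest picture that a camera, given by its name, has taken for a name from the list of things; names that differ only in an ending like _2 or _b are one class to them, and where a whole thing is asked for, a point or a joint stands for the part that bears it (a point fixed in the world has none). Each returns a list of dicts, best first, with "score" (0 to 1); they miss things now and then, are a little off and sometimes report something else, mostly with a low value. They report only what shows in the picture. A call takes as long as a camera call.
- spot_in(camera, name): "centre" ([column, row] in pixels, amid what is visible of it).
- silhouettes(camera, name): "mask" (420x560 bool, what is visible of it) and "centre" ([column, row] in pixels, amid what is visible of it).
- tip_of(camera, name): "centre" ([column, row] in pixels: a listed point, or the origin of a listed thing).
The state is a dict: "clock": time; "q": joint angles; "joint_velocities": joint speeds; "tau": joint torques, N m; "position": TCP position; "eef_rot": TCP orientation; "contact_force": force on the tool from outside, world axes, zero at the start; "wrist_torque": the same for the moment, N m; "finger_gap": opening from 0.0 (shut) to 1.0 (fully open).
Only numpy, scipy, OpenCV 4.12 (cv2) and the standard library are available. Lean on these libraries where they do the work, as an engineer would, in place of code of your own. Each camera call takes 0.05 s, during which the arm holds its last target. There are 200 camera calls.

## Task

Take the loupe off its wooden rest by its black grip, bring its lens in level through the open front of the inspection stand, under the ring light, and hold it level with the lens centred over the middle, largest hole of the jig block and at the height shown by the red pointer on the stand's post. Finish while still holding the loupe there steadily in the gripper, touching nothing with it. Do not bump the stand or shift its pointer, the jig block or the other things on the bench.

Things in the scene. Friction and masses are not known exactly. Their poses are not given: they have to be found in the camera images.
- loupe: Hand loupe, 174 mm long, about 120 g. Origin in the middle of its black box-shaped grip, 70 (x) x 18 (y) x 22 (z) mm. +x runs from the grip along a thin steel neck to the round lens; z is up when level. Pinch the grip across its 18 mm, near its middle. It starts level on the rest, grip underside 38 mm above the bench, in notches 10 mm deep: lift straight up first.
- lens_centre (a point): Centre of the loupe's clear lens, 115 mm along the loupe's +x from its origin and at the same height. The dark lens rim round it is 48 mm in diameter and 10 mm thick. The axes are the loupe's.
- loupe_rest: Fixed wooden rest under the loupe. Origin on the bench below the loupe's origin, x along the loupe. Foot plate 8 mm high, 60 wide, x = -47 to 83 mm; notched saddles at x = -30 mm (12 thick, 32 wide, 47 high) under the grip's end and x = 60 mm (8 thick, 26 wide, 53 high) under the neck. From x = -20 to 50 mm both sides of the grip are free for fingers.
- stand: Fixed stand, origin on the bench under its grey base (90 x 170 x 12 mm). Posts 10 mm thick at y = +72 and -72 mm carry a white ring light over the origin, radii 27 and 40 mm, 148 to 166 mm above the bench, 167 mm at the post tops. Open front at its -x, roughly to the robot: the lens enters there between ring and block, loupe x along stand x, the grip staying in front.
- focus_pointer (a joint): Height setting of the pointer collar (20 mm wide, black, red pointer) on the stand's left (+y) post: 0 to 0.035 m; the pointer is then 0.080 m + this value above the bench. It stays put by friction; do not move it.
- focus_mark (a point): Tip of the red pointer, 40 mm to the left (+y) of the stand's middle axis. Its height is the focal height: the lens centre is to be at this height.
- jig_block: Loose pale aluminium block, 38 x 62 x 28 mm, drilled with three holes in its top, lying on the stand's base (top face 40 mm above the bench) roughly under the ring light. Origin at the centre of its underside. Part to be viewed; must not be moved.
- middle_hole (a point): Mouth of the jig block's middle hole, the largest of the three (about 10 mm across): 4 mm along x, -4 mm along y and 28 mm above the block's origin.
- pliers: Pliers with red grips lying on the bench, 56 x 180 x 14 mm; leave alone. Origin at its underside.
- glue_tube: Red and white glue tube lying on the bench, 43 x 146 x 29 mm; leave alone. Origin at its underside.
- bolt_m10: Steel hex bolt lying on the bench, 16 x 52 x 18 mm; leave alone. Origin at its underside.
- clamp_spring: Orange spring clamp lying on the bench, 58 x 100 x 19 mm; leave alone. Origin at its underside.
- tape_measure: Grey tape measure standing on the bench, 37 x 84 x 63 mm; leave alone. Origin at its underside.

How it is judged:
By the outcome, as a careful person would: the job done as asked, in the order asked, and still so for the second after the job is handed in, while the arm keeps its last pose, push and grip.
It also fails if it takes over 42 s, if anything falls off the work surface, if the arm or the gripper's body presses on something with over 40 N, if the wrist force passes 120 N, or if a joint passes its speed limit or range.

## Working session

There is one attempt and no reset: what is moved stays moved. The work goes in short steps, each a Python script; the robot and the scene stay as the last script left them, time stands still between calls to the robot, and variables do not carry over. Pictures are saved under pics/ and viewed, about 8 in all and at most 12, crops included, and the job is handed in when it is done.

```bash
ls; mkdir -p pics; python3 - <<'E'
from cell import *
import cv2,numpy as np
for c in("side","top"):
    f=grab_frame(c); cv2.imwrite(f"pics/{c}0.png",f["img"][:,:,::-1])
    print(c,f["fx"],f["cx"],f["cy"],np.round(f["cam_to_world"],4).tolist())
    for n in["loupe","lens_centre","loupe_rest","stand","focus_mark","jig_block","middle_hole"]:
        print(n,"spot",[(np.round(d["centre"],1).tolist(),round(d["score"],2)) for d in spot_in(c,n)][:2],"tip",[(np.round(d["centre"],1).tolist(),round(d["score"],2)) for d in tip_of(c,n)][:2])
print(get_state())
E
```

```text
pics
side 395.0780967082318 274.87519903922845 209.50663193401812 [[-0.9638, -0.1125, 0.2418, 0.2336], [-0.2664, 0.4506, -0.8521, 1.0654], [-0.0131, -0.8856, -0.4642, 0.636], [0.0, 0.0, 0.0, 1.0]]
loupe spot [([258.9, 237.9], 0.79)] tip [([267.5, 237.9], 0.8)]
lens_centre spot [([257.1, 238.8], 0.68)] tip [([228.8, 235.8], 0.93), ([261.4, 187.6], 0.39)]
loupe_rest spot [([262.9, 251.1], 0.57)] tip [([270.4, 249.4], 0.65)]
stand spot [([248.4, 178.9], 0.69)] tip [([256.0, 199.3], 0.66)]
focus_mark spot [] tip [([252.2, 176.8], 0.49), ([270.2, 236.8], 0.47)]
jig_block spot [([259.3, 191.5], 0.62)] tip []
middle_hole spot [([260.8, 193.0], 0.6)] tip [([261.3, 187.2], 0.47)]
top 466.8107264678304 272.17014709238344 211.6751741916118 [[-0.0271, -0.9952, 0.0941, 0.4267], [-0.9996, 0.0262, -0.0107, 0.0574], [0.0082, -0.0943, -0.9955, 1.1324], [0.0, 0.0, 0.0, 1.0]]
loupe spot [([218.4, 187.6], 0.55)] tip [([222.4, 222.1], 0.78)]
lens_centre spot [] tip [([213.8, 175.3], 0.72)]
loupe_rest spot [([225.7, 212.8], 0.95)] tip []
stand spot [([358.0, 161.2], 0.83)] tip [([351.3, 166.4], 0.89)]
foc
[... 242 characters left out ...]
.2], 0.77)]
{'clock': 1.5, 'q': array([ 9.98795987e-01,  3.26187763e-01, -1.92594131e-01,  1.05199042e+00,
        4.76152985e-06,  1.43660846e+00]), 'joint_velocities': array([ 5.42891131e-04, -4.42250856e-05,  5.66942881e-04, -1.16705575e-03,
       -1.16164972e-03,  1.31996204e-03]), 'tau': array([-8.69795713e-04, -4.43323445e+01,  2.62752038e+01,  1.13107464e-03,
       -5.58542729e-05, -4.85620461e-06]), 'position': array([0.23317363, 0.49815437, 0.23128974]), 'eef_rot': array([-2.65082875e+00, -1.68600741e+00, -3.11190566e-05]), 'contact_force': array([-0.33124702, -0.25079126, -0.47377805]), 'wrist_torque': array([0.02796548, 0.02643137, 0.07528353]), 'finger_gap': 0.9946158349316769}
```

```bash
python3 -c "
import cv2
a=cv2.imread('pics/side0.png')[110:290,140:400];cv2.imwrite('pics/side0c.png',cv2.resize(a,(780,540),interpolation=2))
a=cv2.imread('pics/top0.png');cv2.imwrite('pics/top0c.png',cv2.resize(a[80:280,170:430],(780,600),interpolation=2))"
```

```text
(no output)
```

View pics/top0.png

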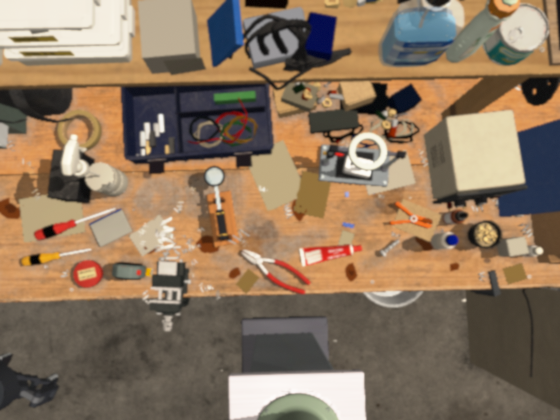

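View pics/top0c.png

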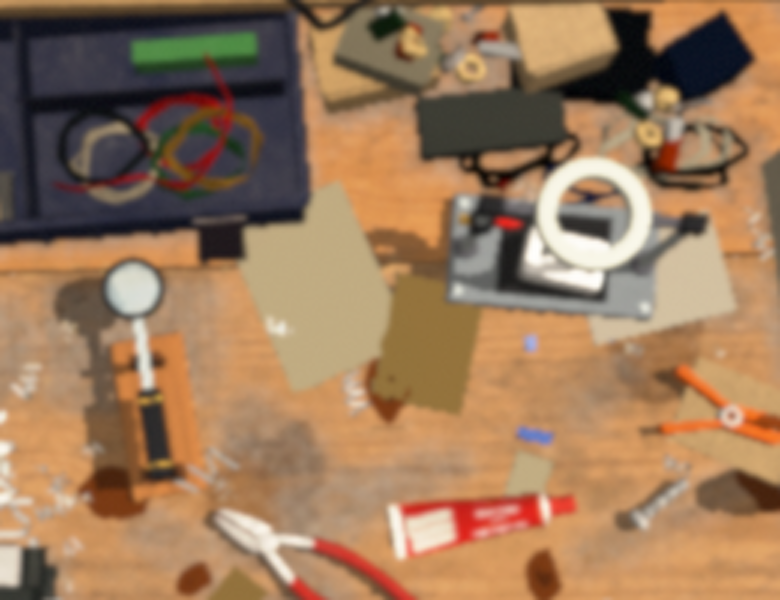

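View pics/side0c.png

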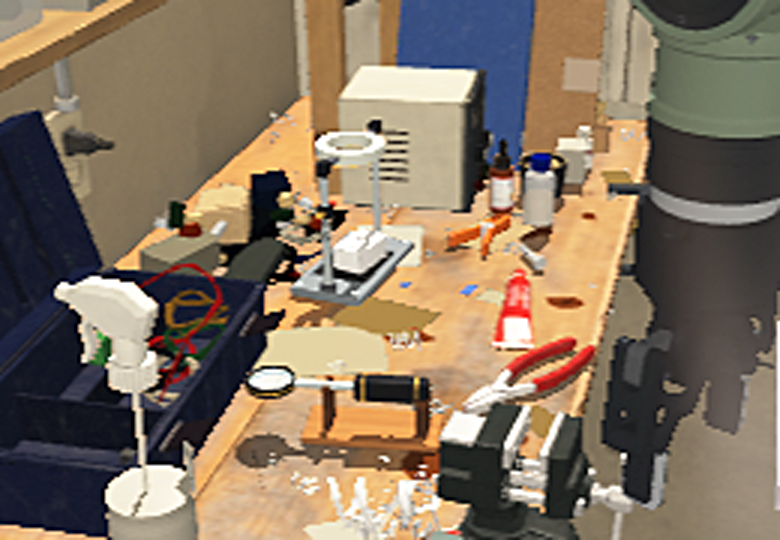

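The top picture shows the loupe at about (215,176) for the lens and (222,222) for the grip, with the stand at about (355,166). The red pointer is near (343,155) and the ring partly covers the block. The side picture shows the block at about (258,192) and the black pointer collar at about (248,165). I'll zoom in on the stand next.

```bash
cat > h.py <<'E'
from cell import *
import cv2,numpy as np
from scipy.spatial.transform import Rotation as R
from scipy.optimize import least_squares
CAM={}
def cam(c):
    if c not in CAM:
        f=grab_frame(c); CAM[c]=f
    return CAM[c]
def proj(c,P):
    f=cam(c);T=np.linalg.inv(f["cam_to_world"]);p=np.atleast_2d(P)@T[:3,:3].T+T[:3,3]
    return np.c_[f["fx"]*p[:,0]/p[:,2]+f["cx"],f["fy"]*p[:,1]/p[:,2]+f["cy"]]
def onplane(c,uv,z):
    f=cam(c);T=f["cam_to_world"];d=T[:3,:3]@[(uv[0]-f["cx"])/f["fx"],(uv[1]-f["cy"])/f["fy"],1]
    return T[:3,3]+d*(z-T[2,3])/d[2]
E
python3 - <<'E'
from h import *
print("grip top",onplane("top",(222.4,222.1),.049),"side",onplane("side",(267.5,237.9),.049))
print("lens top",onplane("top",(213.8,175.3),.049),"side",onplane("side",(228.8,235.8),.049))
print("hole top",onplane("top",(362.8,163.2),.040),"side",onplane("side",(261.3,187.4),.040))
print("stand top",onplane("top",(351.3,166.4),0),"side",onplane("side",(256,199.3),0))
print("block top",onplane("top",(355.7,165.9),.012))
for c,n in(("top","loupe"),("side","loupe")):
    m=silhouettes(c,n)
    if m: print(n,c,m[0]["mask"].sum(),m[0]["score"])
a=cam("top")["img"][130:195,310:410,::-1];cv2.imwrite('pics/ts.png',cv2.resize(a,(800,520),interpolation=2))
a=cam("side")["img"][148:213,225:295,::-1];cv2.imwrite('pics/ss.png',cv2.resize(a,(630,585),interpolation=2))
E
```

```text
grip top [0.50781835 0.16209196 0.049     ] side [0.51368258 0.15897798 0.049     ]
lens top [0.61840306 0.18036933 0.049     ] side [0.62380587 0.17523413 0.049     ]
hole top [ 0.64002245 -0.17288243  0.04      ] side [ 0.63827995 -0.18374687  0.04      ]
stand top [ 0.64056714 -0.1525922   0.        ] side [ 0.6532424  -0.16269182  0.        ]
block top [ 0.63926135 -0.1611554   0.012     ]
loupe top 741 0.67
loupe side 350 0.84
```

View pics/ts.png

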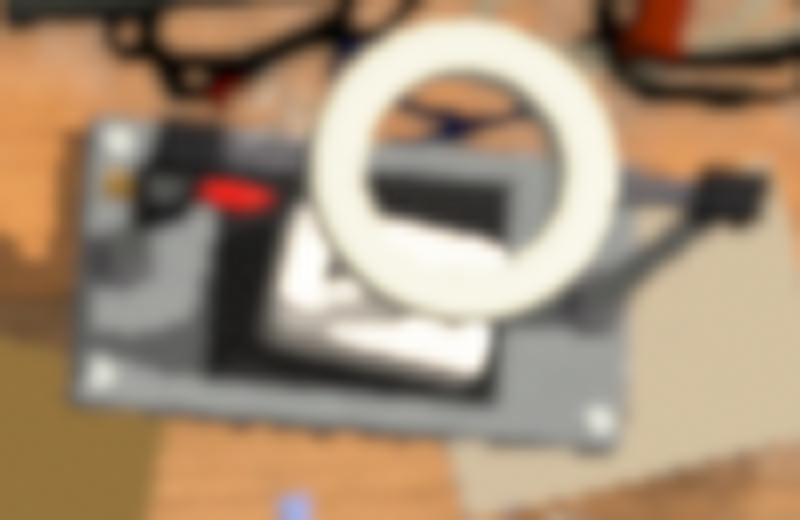

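View pics/ss.png

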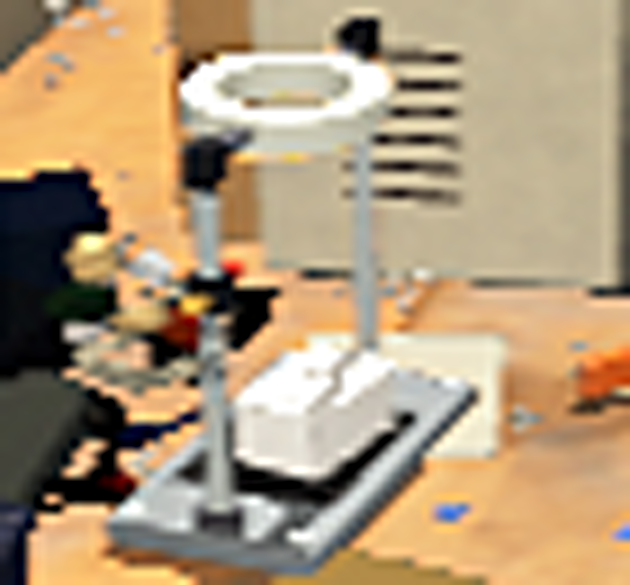

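The top crop shows the grey base with corners near (90,122), (635,170), (615,447) and (72,400). The white ring is centred at about (466,170), with the red pointer at (200–275,195) and the block partly under the ring. The side crop shows the block top from (235,400) to (400,360), with a dark streak near (345,370), and the red pointer tip at (240,268). Next I'll fit the box models and stretch the contrast on the block.

```bash
cat > fit.py <<'E'
from h import *
def hull(c,P):
    return cv2.convexHull(proj(c,P).astype(np.float32))[:,0]
def box(x,y,yaw,L,W,z0,z1):
    c,s=np.cos(yaw),np.sin(yaw)
    return np.array([[x+c*a-s*b,y+s*a+c*b,z] for a in(-L/2,L/2) for b in(-W/2,W/2) for z in(z0,z1)])
tu=lambda u,v:np.array([310+(u+.5)/8-.5,130+(v+.5)/8-.5])
su=lambda u,v:np.array([225+(u+.5)/9-.5,148+(v+.5)/9-.5])
def loc(p,P):
    c,s=np.cos(p[2]),np.sin(p[2]);P=np.array(P,float)
    return np.c_[p[0]+c*P[:,0]-s*P[:,1],p[1]+s*P[:,0]+c*P[:,1],P[:,2]]
# stand: top-camera and side-camera features
T=[((.045,.085,.012),tu(88,120)),((-.045,.085,.012),tu(72,400)),((-.045,-.085,.012),tu(617,447)),((.045,-.085,.012),tu(635,165)),((0,0,.166),tu(466,170)),((0,-.072,.167),tu(733,197))]
S=[((0,0,.166),su(287,87)),((.045,-.085,.012),su(478,385)),((-.045,.085,.012),su(312,555)),((.045,.085,.012),su(108,522)),((0,.072,.012),su(220,515)),((0,-.072,.167),su(360,22)),((0,.072,.167),su(207,133))]
if __name__=="__main__":
    for nm,sets in(("top",[("top",T)]),("side",[("side",S)]),("both",[("top",T),("side",S)])):
        f=lambda p:np.concatenate([(proj(c,loc(p,[q[0] for q in D]))-np.array([q[1] for q in D])).ravel() for c,D in sets])
        r=least_squares(f,[.645,-.155,0],loss="soft_l1");print(nm,np.round(r.x,4),np.round(f(r.x).reshape(-1,2),1).tolist())
    cc=cam("top")["img"];g=[]
    for c,o in(("top",(338,150,36,30)),("side",(246,182,26,24))):
        x,y,w,h=o;a=cam(c)["img"][y:y+h,x:x+w,::-1].astype(float)
        a=np.clip((a-90)/165,0,1)**2.2*255
        g.append(cv2.resize(a.astype(np.uint8),(w*16 if c=="side" else w*11,h*16 if c=="side" else h*13),interpolation=cv2.INTER_NEAREST))
    H=max(i.shape[0] for i in g)
    cv2.imwrite("pics/blk.png",np.hstack([cv2.copyMakeBorder(i,0,H-i.shape[0],0,0,0) for i in g]))
    for c in("top","side"):
        for n in("jig_block","stand","middle_hole","focus_mark"):
            for d in silhouettes(c,n)[:2]:
                ys,xs=np.where(d["mask"]);print(c,n,round(d["score"],2),len(xs),xs.min(),xs.max(),ys.min(),ys.max())
E
python3 fit.py
```

```text
top [ 0.6415 -0.1567 -0.1127] [[-0.1, -0.6], [-0.9, 0.7], [0.8, 0.8], [0.8, -0.3], [-0.7, 0.1], [0.1, -0.5]]
side [ 0.6419 -0.1585 -0.1558] [[0.6, -0.3], [-19.8, -4.1], [-0.0, 0.2], [-0.4, -0.8], [0.3, 0.7], [1.5, 0.2], [-0.3, 1.3]]
both [ 0.6421 -0.1567 -0.1226] [[0.1, -1.1], [-1.0, 0.1], [0.5, 0.9], [0.9, -0.1], [-0.7, -0.2], [0.1, -0.4], [0.4, -0.2], [-20.8, -3.9], [0.7, 0.4], [-0.2, -0.2], [0.7, 1.1], [0.7, 0.3], [0.1, 1.5]]
top jig_block 0.64 289 343 370 157 177
top stand 0.64 2832 318 406 133 187
top middle_hole 0.79 217 344 369 158 176
top middle_hole 0.52 423 389 432 202 227
top focus_mark 0.45 49 324 341 151 156
side jig_block 0.75 211 251 269 187 201
side stand 0.7 877 236 277 151 211
side middle_hole 0.65 197 251 268 186 200
```

View pics/blk.png

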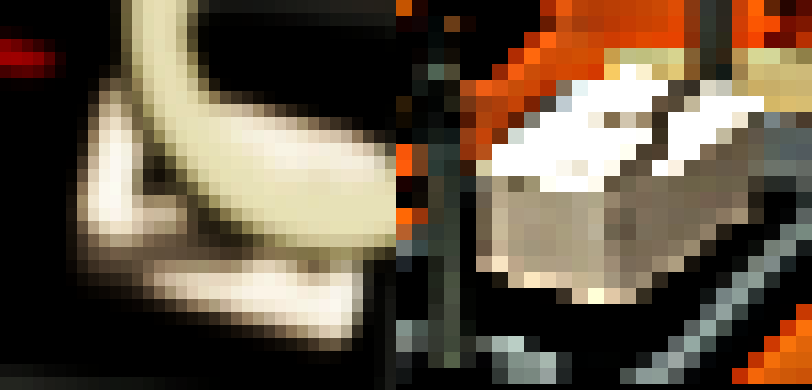

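Left panel (top camera): the block's left end and front strip show beside the ring, with a small hole at about (155,170). Right panel (side camera): the top-face corners are near (492,165), (604,188), (760,120) and (615,65). Brown pixels near (622,121) look like the middle hole, which agrees with the unflipped block yaw. Next I'll fit the block, loupe and pointer numerically.

```bash
cat > fit2.py <<'E'
from fit import *
from scipy.optimize import minimize
def render(c,P,reg,k=8):
    x,y,w,h=reg;m=np.zeros((h*k,w*k),np.uint8)
    q=((hull(c,P)-[x,y]+.5)*k*16).round().astype(np.int32)
    cv2.fillConvexPoly(m,q,255,shift=4);return cv2.resize(m,(w,h),interpolation=cv2.INTER_AREA)/255.
def data(c,reg):
    x,y,w,h=reg;a=cam(c)["img"][y:y+h,x:x+w].astype(float);mn=a.min(2);mx=a.max(2)
    return np.clip((mn-60)/60,0,1)*((mx-mn)<70)
rt=(341,154,31,24);rs=(250,185,20,18)
yy,xx=np.mgrid[154:178,341:372];wt=((xx-367.8)**2+(yy-150.8)**2>21**2)*1.
wt*= (yy<150+ (xx-341)*.1+24.5)
Dt,Ds=data("top",rt),data("side",rs)
def cost(p,which):
    P=box(*p[:3],.038,.062,.012,.040);e=0
    if "t" in which:e+=(wt*(render("top",P,rt)-Dt)**2).sum()
    if "s" in which:e+=((render("side",P,rs)-Ds)**2).sum()
    return e
for w in("t","s","ts"):
    best=min((minimize(cost,[.638+dx,-.163,y],(w,),method="Nelder-Mead",options=dict(initial_simplex=[[.638+dx,-.163,y],[.645+dx,-.163,y],[.638+dx,-.155,y],[.638+dx,-.163,y-.15]])) for y in(-.3,-.15,0) for dx in (0,-.004)),key=lambda r:r.fun)
    p=best.x;print(w,np.round(p,4),round(best.fun,2),"hole",np.round(loc(p,[(.004,-.004,.040)]),4))
print("side hole from pixels",onplane("side",(259.6,189.1),.040))
# pointer: red pixels
for c,(x,y,w,h) in(("top",(330,148,20,12)),("side",(244,172,12,12))):
    a=cam(c)["img"][y:y+h,x:x+w].astype(float);r=a[...,0]-a[...,1:].max(2)
    ys,xs=np.where(r>45);print(c,"red",[(int(X+x),int(Y+y),int(r[Y,X])) for X,Y in zip(xs,ys)])
ps=[.642,-.1567,-.118]
for z in(.08,.0975,.115):print(z,np.round(proj("top",loc(ps,[(0,.04,z)])),1),np.round(proj("side",loc(ps,[(0,.04,z)])),1))
# loupe grip: dark pixels
for c in("top","side"):
    f=tip_of(c,"loupe");d=silhouettes(c,"loupe")[0]["mask"]
    ys,xs=np.where(d);print(c,xs.min(),xs.max(),ys.min(),ys.max())
x0,y0=195,155
a=cam("top")["img"][155:245,195:245,::-1];b=cam("side")["img"][220:260,215:290,::-1]
A=cv2.resize(a,(325,585),interpolation=0);B=cv2.resize(b,(450,240),interpolation=0)
cv2.imwrite("pics/lp.png",np.hstack([A,cv2.copyMakeBorder(B,0,345,0,0,0)]))
E
python3 fit2.py
```

```text
t [ 0.6362 -0.1625 -0.2346] 8.94 hole [[ 0.6391 -0.1673  0.04  ]]
s [ 0.6396 -0.1671 -0.3327] 53.67 hole [[ 0.6421 -0.1722  0.04  ]]
ts [ 0.6369 -0.163  -0.2624] 74.44 hole [[ 0.6397 -0.1679  0.04  ]]
side hole from pixels [ 0.63986826 -0.16812743  0.04      ]
top red [(335, 152, 62), (336, 152, 90), (337, 152, 103), (338, 152, 97), (339, 152, 86), (340, 152, 69), (341, 152, 51), (334, 153, 51), (335, 153, 104), (336, 153, 146), (337, 153, 168), (338, 153, 169), (339, 153, 160), (340, 153, 143), (341, 153, 123), (342, 153, 99), (343, 153, 65), (334, 154, 49), (335, 154, 98), (336, 154, 146), (337, 154, 176), (338, 154, 183), (339, 154, 181), (340, 154, 176), (341, 154, 165), (342, 154, 141), (343, 154, 101), (344, 154, 52), (335, 155, 50), (336, 155, 83), (337, 155, 118), (338, 155, 141), (339, 155, 150), (340, 155, 149), (341, 155, 140), (342, 155, 121), (343, 155, 87), (338, 156, 68), (339, 156, 81), (340, 156, 83), (341, 156, 77), (342, 156, 64)]
side red [(244, 172, 54), (245, 172, 60), (250, 172, 47), (251, 172, 46), (252, 172, 50), (244, 173, 55), (245, 173, 58), (250, 173, 49)
[... 197 characters left out ...]
6, 176, 55), (250, 176, 54), (251, 176, 49), (252, 176, 47), (253, 176, 53), (245, 177, 55), (246, 177, 61), (249, 177, 52), (250, 177, 188), (251, 177, 173), (252, 177, 74), (253, 177, 52), (244, 178, 63), (245, 178, 79), (251, 178, 106), (252, 178, 71), (253, 178, 53), (254, 178, 59), (255, 178, 58), (251, 179, 56), (254, 179, 50), (255, 179, 57), (245, 181, 53), (246, 181, 58), (247, 181, 51), (255, 181, 66), (244, 182, 79), (245, 182, 55), (246, 182, 47), (255, 182, 64), (244, 183, 75), (245, 183, 110), (246, 183, 126), (255, 183, 50)]
0.08 [[341.9 157.5]] [[252.9 184.4]]
0.0975 [[343.1 155.9]] [[252.7 179.7]]
0.115 [[344.3 154.2]] [[252.5 175. ]]
top 204 227 166 239
side 222 282 232 243
```

View pics/lp.png

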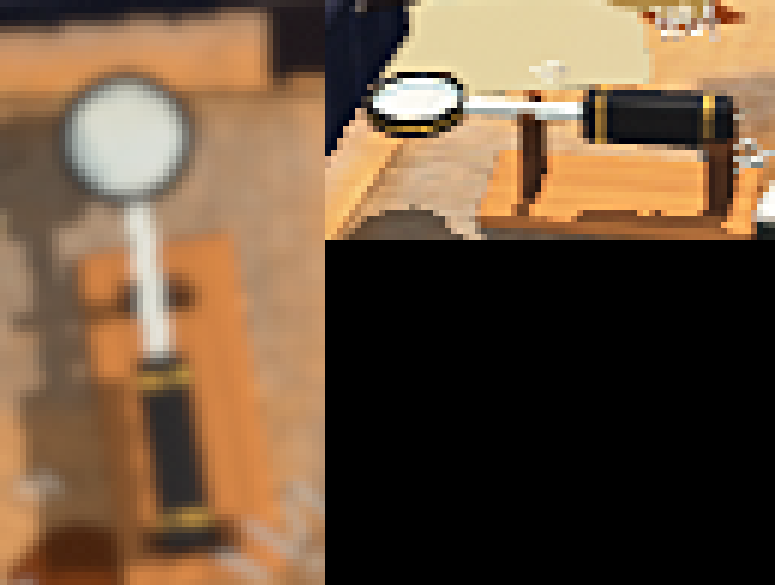

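The loupe crop shows, in the top view, the lens at (213.9,175.6) px and the grip middle at about (221.1,224.5). In the side view the lens is at about (229.8,236.8) and the grip at about (270.2,239). Next comes the pose fit, the grasp and a straight lift, with all poses checked by IK first.

```bash
cat > go1.py <<'E'
from h import *
D=[("top",(213.9,175.6),.115),("top",(221.1,224.5),0),("side",(229.8,236.8),.115),("side",(270.2,239),0)]
def f(p):
    return np.concatenate([proj(c,[p[0]+l*np.cos(p[2]),p[1]+l*np.sin(p[2]),.049])[0]-uv for c,uv,l in D])
r=least_squares(f,[.505,.16,.16]);print(np.round(r.x,4),np.round(f(r.x),1))
x,y,yaw=r.x
def rot(yaw,flip=0):  # tool x (jaws) perpendicular to loupe x, z down
    a=yaw+np.pi/2+flip*np.pi
    X=np.array([np.cos(a),np.sin(a),0]);Z=np.array([0,0,-1.]);return R.from_matrix(np.c_[X,np.cross(Z,X),Z]).as_rotvec()
E
python3 - <<'E'
from go1 import *
for fl in(0,1):
    print(fl,[None if q is None else np.round(q,2) for q in (ik([x,y,.2],rot(yaw,fl)),ik([x,y,.03],rot(yaw,fl)),ik([.40,-.14,.09],rot(-.118,fl)),ik([.526,-.154,.087],rot(-.118,fl)))])
E
```

```text
[0.5036 0.165  0.1326] [-0.   0.   0.1 -0.6  0.4  0.2  0.2  0.5]
0 [array([ 0.18,  0.31, -0.3 ,  0.96,  0.  ,  0.04]), array([ 0.18,  0.51, -0.49,  0.57,  0.  ,  0.04]), array([-0.51,  0.26, -0.7 ,  0.61, -0.  , -0.39]), array([-0.42,  0.46, -0.39,  0.72, -0.  , -0.3 ])]
1 [array([ 0.18,  0.31, -0.3 ,  0.96, -0.  , -3.1 ]), array([ 0.18,  0.51, -0.49,  0.57, -0.  , -3.1 ]), array([-0.51,  0.26, -0.7 ,  0.61,  0.  ,  2.75]), array([-0.42,  0.46, -0.39,  0.72,  0.  ,  2.84])]
```

```bash
python3 - <<'E'
from go1 import *
o=rot(yaw)
movep([x,y,.16],o)
move_l([x,y,.030],velocity=.1,until_force=8)
s=get_state();print(s["position"],s["contact_force"])
grab(60);s=get_state();print(s["finger_gap"],s["contact_force"],s["wrist_torque"])
move_l([x,y,.15],velocity=.1)
s=get_state();print(s["clock"],s["position"],s["contact_force"],s["wrist_torque"],s["finger_gap"])
CAM.clear()
for c in("top","side"):
    f=cam(c);print(c,tip_of(c,"lens_centre")[:1],tip_of(c,"loupe")[:1])
    print("pred lens",proj(c,[x+.115*np.cos(yaw),y+.115*np.sin(yaw),.169]),"grip",proj(c,[x,y,.169]))
a=cam("top")["img"][140:240,185:245,::-1];b=cam("side")["img"][190:240,205:295,::-1]
A=cv2.resize(a,(360,600),interpolation=0);B=cv2.resize(b,(432,240),interpolation=0)
cv2.imwrite("pics/lift.png",np.hstack([A,cv2.copyMakeBorder(B,0,360,0,0,0)]))
E
```

```text
[0.5036 0.165  0.1326] [-0.   0.   0.1 -0.6  0.4  0.2  0.2  0.5]
[0.50415042 0.16506925 0.03059346] [ 0.5215022   0.70987654 -0.40006956]
0.19786154150780902 [ 0.66850541 -1.17508088  3.00885213] [-0.00285757  0.08841154 -0.02238402]
7.725 [0.50306635 0.16482761 0.14930613] [ 0.22628871  1.22057895 -1.46761871] [-0.00439179  0.03895177  0.03143987] 0.2036725778499753
top [{'centre': [207.3, 165.5], 'score': 0.38}] []
pred lens [[207.22895452 165.81304961]] grip [[215.36114158 219.98794351]]
side [{'centre': [225.7, 202.6], 'score': 0.93}] [{'centre': [269.2, 198.7], 'score': 0.77}]
pred lens [[227.29500796 198.93451977]] grip [[269.52360875 201.03647944]]
```

View pics/lift.png

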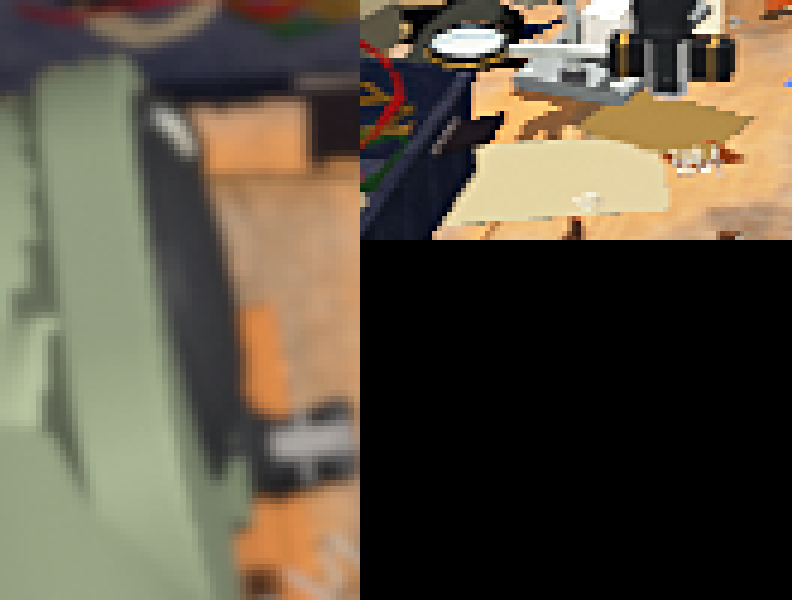

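The lift is good. In the side view the lens is at (226.8,198.7) and the grip at (269.7,201.6), within 0.7 px of the prediction for a level loupe. The network's lens row of 202.6 is the outlier. Next I'll stage in front of the stand.

```bash
cat > k.py <<'E'
from go1 import *
YS=-.118; ex=np.array([np.cos(YS),np.sin(YS)]); HOLE=np.array([.6397,-.168]); DZ=.0184
def tcp(back,zlens,hole=HOLE): return [*(hole-ex*(.115+back)),zlens-DZ]
def lens_pred(s):
    X=R.from_rotvec(s["eef_rot"]).as_matrix(); return s["position"]+X[:,1]*.115*np.sign(X[0,1])+[0,0,DZ]
E
python3 - <<'E'
from k import *
move_l([.40,.15,.15],velocity=.2)
movep(tcp(.12,.15),rot(YS))
move_l(tcp(.12,.106),velocity=.1); sleep(.3)
s=get_state();L=lens_pred(s);print(s["clock"],s["position"],tcp(.12,.106),L,s["contact_force"])
CAM.clear()
for c in("top","side"): cam(c);print(c,proj(c,L),[(d["centre"],round(d["score"],2)) for d in tip_of(c,"lens_centre")[:2]])
q=proj("top",L)[0].astype(int);a=cam("top")["img"][max(0,q[1]-60):q[1]+40,q[0]-50:q[0]+50,::-1]
b=cam("side")["img"][145:215,225:305,::-1]
A=cv2.resize(a,(320,320),interpolation=0);B=cv2.resize(b,(480,420),interpolation=0)
print("top off",q-[50,60])
cv2.imwrite("pics/stage.png",np.hstack([cv2.copyMakeBorder(A,0,100,0,0,0),B]))
E
```

```text
[0.5036 0.165  0.1326] [-0.   0.   0.1 -0.6  0.4  0.2  0.2  0.5]
10.8083 [ 0.40671805 -0.14054694  0.08807057] [np.float64(0.4063341724943288), np.float64(-0.14033430729959398), 0.0876] [ 0.52091797 -0.15408824  0.10658268] [-0.5071562   0.65656892 -0.69841886]
top [[362.82997422 210.53454857]] [([364.3, 212.4], 0.74)]
side [[290.89063169 176.56672436]] [([290.3, 177.9], 0.75), ([316.3, 195.6], 0.54)]
top off [312 150]
```

View pics/stage.png

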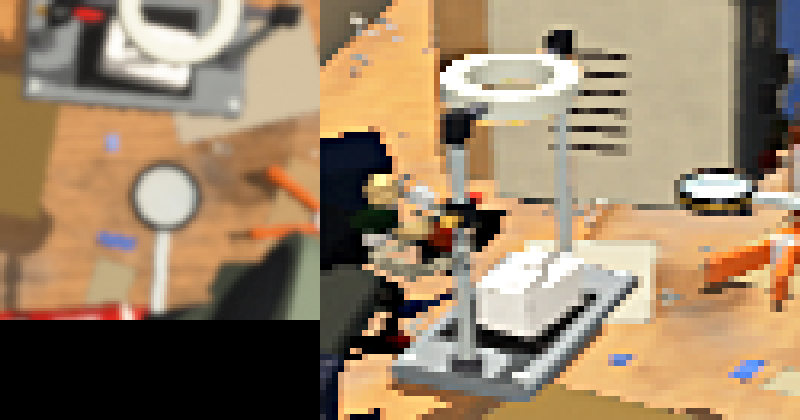

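At staging the lens appears at (363.1,210.4) in the top view and (290.5,176.3) in the side view, both within 0.4 px of the prediction. Next I'll move straight in at focal height, ending with a tracking correction.

```bash
python3 - <<'E'
from k import *
Z=.1055
print(move_l(tcp(0,Z),velocity=.06,until_force=6)); sleep(.3)
L=lens_pred(get_state());e=np.array([*HOLE,Z])-L;print("lens",L,"err",e)
if abs(e).max()<.006: move_l(np.array(tcp(0,Z))+e,velocity=.03); sleep(.4)
s=get_state();L=lens_pred(s);print(s["clock"],L,s["contact_force"],s["wrist_torque"],s["eef_rot"],rot(YS))
CAM.clear()
for c in("top","side"): cam(c);print(c,proj(c,L),[(d["centre"],round(d["score"],2)) for d in tip_of(c,"lens_centre")[:2]],[(d["centre"],round(d["score"],2)) for d in tip_of(c,"focus_mark")[:2]])
print("mark .0975/.115",proj("side",[[.6467,-.117,.0975],[.6467,-.117,.115]]))
a=cam("top")["img"][130:195,320:400,::-1];b=cam("side")["img"][148:213,236:286,::-1]
A=cv2.resize(a,(320,260),interpolation=2);B=cv2.resize(b,(450,585),interpolation=0)
cv2.imwrite("pics/in.png",np.hstack([cv2.copyMakeBorder(A,0,325,0,0,0),B]))
E
```

```text
[0.5036 0.165  0.1326] [-0.   0.   0.1 -0.6  0.4  0.2  0.2  0.5]
False
lens [ 0.63964704 -0.16804297  0.10551603] err [ 5.29564385e-05  4.29678326e-05 -1.60295044e-05]
14.2083 [ 0.6397729  -0.16794948  0.10549347] [ 0.63008279 -0.72477117 -1.2553968 ] [ 0.03474399 -0.04392387  0.00591934] [2.34850908e+00 2.08662203e+00 3.95535446e-05] [2.34856519 2.08658715 0.        ]
top [[366.50105953 157.57927402]] [([370.3, 156.7], 0.87)] [([344.2, 155.6], 0.61)]
side [[259.03480118 172.25533563]] [([256.4, 172.5], 0.7)] [([257.2, 201.1], 0.71), ([250.5, 178.0], 0.58)]
mark .0975/.115 [[252.72776453 179.72734006]
 [252.52724394 175.00960646]]
```

View pics/in.png

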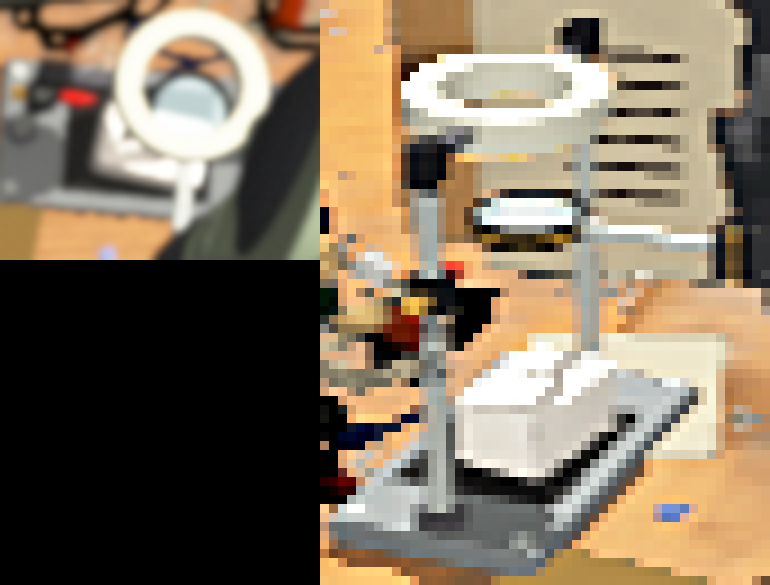

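In place, the lens sits under the ring at side (258.8,171.8), against a prediction of (259.0,172.3). The pointer tip is at side row 177.4, and the block and stand look unmoved. Allowing for that 0.45 px camera offset, the focal height is about 0.105 and the hole about 1 mm further to +y. I'll make that small correction, check steadiness and hand in.

```bash
python3 - <<'E'
from k import *
p=get_state()["position"]; move_l(p+[0,.001,-.0005],velocity=.02); sleep(.6)
s=get_state();print(s["clock"],lens_pred(s),s["contact_force"],abs(s["joint_velocities"]).max(),s["finger_gap"])
f=grab_frame("top")["img"].astype(int);g=cv2.imread("pics/top0.png")[:,:,::-1].astype(int)
print("base/block/pointer change",abs(f-g)[148:178,322:350].mean())
sign_off()
E
```

```text
[0.5036 0.165  0.1326] [-0.   0.   0.1 -0.6  0.4  0.2  0.2  0.5]
15.4583 [ 0.63972809 -0.16695718  0.10496755] [ 0.08127937 -0.06173349 -1.41920937] 0.002844581678250456 0.204657346046894
base/block/pointer change 15.86111111111111
the job is handed in; nothing more can be done
```

The loupe is held level inside the stand, under the ring light and over the block's middle hole, and the job is handed in. I gripped it across its grip at 60 N, lifted it straight up, and brought it in through the open front at focal height. The robot clock read 15.5 s at hand-in.

**Lens position:** by the arm's readings the lens centre is at (0.6397, -0.1670, 0.1050). My image estimates put the hole at about (0.640, -0.167) and the pointer at about 0.105 high. I trust these to about 1–2 mm sideways and 1 mm in height.

**Steadiness and contact:** the joints were still, the grip opening was unchanged and the force on the tool stayed at about 1.4 N. No contact was sensed on the way in.

**Checks that disagreed or stayed open:**
- **Hole not seen from above:** the ring covers it in the top view, so its position comes from fitting the block's outline plus the side view. The side view alone put the hole 2–3 mm further to +y than where I had first centred the lens. I moved 1 mm that way.
- **Network points rejected:** some of the networks' lens and hole points were up to about 4 px off from what I could see in the pictures, so I did not use those.
- **Scene change check inconclusive:** the final comparison of the top picture around the base, block and pointer showed a mean change of 16 grey levels. That area looked darker in the last pictures, which I put down to the arm's shadow. The block, pointer and stand looked unmoved in the last view before the 1 mm correction, and I did not look again after it.

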